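# Load the reagent carrier

### The arm

A 6-joint arm with a two-finger parallel gripper is mounted at the origin on a cart in front of the work surface, level with it; the furniture and walls round the work are solid. World frame = base frame: x ahead of the robot, y to its left, z up, the work surface at z = 0. Lengths are in m, angles in rad, forces in N, time in s.
With the tool pointing down it reaches from about 0.3 to 0.775 m from the base axis. Payload 14.6 kg.
Tool frame: the origin (TCP) lies midway between the tips of the shut fingers; the grasp point (between the pads) lies 19 mm behind it (env.grip_depth is the distance from the TCP to the grasp point, in m); z points along the fingers, y is the line along which they close (so a half turn about z gives the same grasp; the last joint's range is limited). The gripper opens to 94 mm and grips with 3 to 60 N. Pads are 16 mm wide; open, the fingers measure 119 mm over their backs; the gripper's body (75 mm by 177 mm) begins 78 mm behind the grasp point.
Start: joints at [-1.246, 0.3, 1.521, -0, 1.321, -0.067], TCP at [0.21, -0.508, 0.205] pointing down, gripper open.
Joint ranges: [-3.03, 3.03], [-0.79, 2.21], [0.23, 2.52], [-1.04, 4.18], [0, 3.07], [-2.55, 2.55]. Speed limits (rad/s): [2.22, 2.22, 2.57, 3.14, 3.14, 3.14].

### API

Orientations are given as a unit quaternion [w, x, y, z].
In Python, from plant import env, cams, job, nets gives the robot as it stands. The module is installed in compiled form; this text tells all that it offers.
- The arm moves only by the shell command python3 -m jog 'ROWS' [OPENING]. ROWS is text: rows parted by semicolons, each of 6 numbers parted by spaces: the shift along the tool's x, y, z in cm, then the turn, a rotation vector about the tool's x, y, z in rad. In form: x y z rx ry rz; .... A call has 1 to 12 rows; each row is the pose to reach, as a shift and turn from the pose commanded when the call began, along the tool's axes at that moment; what a row does not reach only later rows make up. A row lasts 1/8 s, in which the tool goes at most 62.5 mm and 10.7 degrees, less where a joint would pass 70% of its speed; a pose out of reach is approached as far as the arm can. A call with a gripper value outside its range is refused whole. OPENING is the opening, from 0 (shut) to 1 (fully open), set as the call begins (- or left out, the last holds). The fingers move at their own pace and stop on an object; the grip force is fixed at half the most. Time passes only in rows, so rows that repeat a pose let the fingers close. It gives the time, the measured TCP pose, the force, the opening and the grip force at its end, in the units of the state.
- env.observe(): the state, without advancing time (a new reading comes with each control period).
- cams.get_image(name): name is "scene" or "top"; returns a dict with "frame" (384x512x3 uint8, blue, green, red), "depth" (384x512 float32, m along the optical axis (not along the pixel's ray), 0 where there is no reading), "K" (3x3 intrinsics, pixels), "extrinsics" (4x4, takes a point from world to camera coordinates). Camera axes: x right, y down, z forward; pixel columns grow to the right and rows downward; lengths in m; the calibration is good to about 2 mm. A picture is of the moment at which its call begins.
- job.hand_in(): hands the job in; it is judged then, once.
Trained networks look in a picture, given as the dict that the camera call returned (one of the last four; its "shot" number tells which), for a name from the list of things; names that differ only in an ending like _2 or _b are one class to them, and where a whole thing is asked for, a point or a joint stands for the part that bears it (a point fixed in the world has none). Each returns a list of dicts, best first, with "score" (0 to 1); they miss things now and then, are a little off and sometimes report something else, mostly with a low value. They report only what shows in the picture. A call takes as long as a camera call. They do not tell look-alikes from the thing itself.
- nets.trace(picture, label): "mask" (384x512 bool, what is visible of it) and "position" ([column, row] in pixels, amid what is visible of it).
The state is a dict: "time": time; "q": joint angles; "dq": joint speeds; "joint_torque": joint torques, N m; "ee_pos": TCP position; "tcp_rot": TCP orientation; "wrist_force": force on the tool from outside, world axes, zero at the start; "wrist_torque": the same for the moment, N m; "gripper_width": finger opening in m; "grasp_force": force on a finger pad.
Only numpy, scipy, OpenCV 4.12 (cv2) and the standard library are available. Lean on these libraries where they do the work, as an engineer would, in place of code of your own. Each camera call takes 0.05 s, during which the arm holds its last target. There are 200 camera calls.

### The job

Put the four reagent bottles upright into the carrier, each down in the well made for its size: the widest bottle in the widest well, the next in the next, and so on to the small dropper bottle in the smallest. Set them down gently, do not drop or tip them. Leave the strip canister and the sample cup standing where they are.

Things in the scene. Friction and masses are not known exactly. Their poses are not given: they have to be found in the camera images.
- bottle_brown: Reagent bottle, the widest: stout brown round bottle with shoulders and a black screw cap, 60 mm across, 98 mm high (body 60 mm wide up to 54 mm, shoulder up to 80 mm, cap 40 mm wide above). Loose, upright. Origin: centre of its underside, z up along its axis. 
- bottle_tall: Reagent bottle, the tallest: white round bottle with shoulders and a screw cap, 52 mm across, 112 mm high (body 52 mm wide up to 71 mm, shoulder up to 94 mm, cap 36 mm wide above). Loose, upright. Origin: centre of its underside, z up along its axis. 
- bottle_short: Reagent bottle: the same shape as the tall white one but smaller, 43 mm across, 85 mm high (body 43 mm wide up to 48 mm, shoulder up to 67 mm, cap 30 mm wide above). Loose, upright. Origin: centre of its underside, z up along its axis. 
- dropper_bottle: Reagent bottle, the smallest: little brown dropper bottle with a black rubber bulb, 29 mm across, 78 mm high (body 29 mm wide up to 21 mm, shoulder up to 34 mm, collar 22 mm wide up to 52 mm, bulb 11 mm wide above). Loose, upright. Origin: centre of its underside, z up along its axis. 
- well_xl: White insert, 86 x 86 x 22 mm, with a round dark-floored well; four form a 2 x 2 square, 89 mm centre to centre, in a fixed aluminium carrier (190 mm square, rim 28 mm high). Origin: centre of the insert's underside, 5 mm above the worktop; well floor 3 mm, mouth 22 mm above it. x, y run along the carrier's sides. This is the widest well, 73 mm across, for the 60 mm bottle.
- well_l: White insert, 86 x 86 x 22 mm, with a round dark-floored well; four form a 2 x 2 square, 89 mm centre to centre, in a fixed aluminium carrier (190 mm square, rim 28 mm high). Origin: centre of the insert's underside, 5 mm above the worktop; well floor 3 mm, mouth 22 mm above it. x, y run along the carrier's sides. This is the second widest well, 65 mm across, for the 52 mm bottle.
- well_m: White insert, 86 x 86 x 22 mm, with a round dark-floored well; four form a 2 x 2 square, 89 mm centre to centre, in a fixed aluminium carrier (190 mm square, rim 28 mm high). Origin: centre of the insert's underside, 5 mm above the worktop; well floor 3 mm, mouth 22 mm above it. x, y run along the carrier's sides. This is the second smallest well, 56 mm across, for the 43 mm bottle.
- well_s: White insert, 86 x 86 x 22 mm, with a round dark-floored well; four form a 2 x 2 square, 89 mm centre to centre, in a fixed aluminium carrier (190 mm square, rim 28 mm high). Origin: centre of the insert's underside, 5 mm above the worktop; well floor 3 mm, mouth 22 mm above it. x, y run along the carrier's sides. This is the smallest well, 42 mm across, for the 29 mm dropper bottle.
- strip_canister: Does not belong in the carrier: straight-sided test-strip canister without shoulders, 49 mm across, 129 mm high, with a black lid as wide as its body. Loose, upright. Origin: centre of its underside, z up along its axis. 
- sample_cup: Does not belong in the carrier: low tapered sample cup with a broad screw lid, 58 mm across at the lid, 68 mm high. Loose, upright. Origin: centre of its underside, z up along its axis. (Fixed round about: a tall microscope at the left, from y = 0.45 outward and x = 0.42 on, another at the far right, an analyser at the middle.)
Mind the look-alikes: they are no part of the job. Leave any orange look-alike of the bottle_tall alone. What is shaped like the dropper_bottle but yellow is not meant.

How it is judged:
At the end, for the whole second after the job is handed in: Each of the four bottles stands on the floor of its own well (axis within 12 mm of the well's centre, underside less than 9 mm above the insert's underside, tilted less than 0.12 rad), at rest and released; the strip canister and the sample cup stand upright within 25 mm of where they began (horizontal distance between bottle_brown and well_xl below 0.012 m and z of bottle_brown in the frame of well_xl below 0.009 m and angle between each of bottle_brown, bottle_tall, bottle_short, dropper_bottle, strip_canister, sample_cup's own z axis and vertical below 0.12 rad and linear speed of each of bottle_brown, bottle_tall, bottle_short, dropper_bottle below 0.02 m/s and horizontal distance between bottle_tall and well_l below 0.012 m and z of bottle_tall in the frame of well_l below 0.009 m and horizontal distance between bottle_short and well_m below 0.012 m and z of bottle_short in the frame of well_m below 0.009 m and horizontal distance between dropper_bottle and well_s below 0.012 m and z of dropper_bottle in the frame of well_s below 0.009 m and distance of each of strip_canister, sample_cup from where it was at the start of the episode below 0.025 m); the robot touches nothing.
It fails at once if a bottle is dropped: it moves faster than 0.6 m/s while the fingers do not touch it (a free fall of about 18 mm) ((contact force between the fingers and bottle_brown below 0.05 N and linear speed of bottle_brown above 0.6 m/s) or (contact force between the fingers and bottle_tall below 0.05 N and linear speed of bottle_tall above 0.6 m/s) or (contact force between the fingers and bottle_short below 0.05 N and linear speed of bottle_short above 0.6 m/s) or (contact force between the fingers and dropper_bottle below 0.05 N and linear speed of dropper_bottle above 0.6 m/s)).
It fails at once if a bottle is tipped over (angle between any of bottle_brown, bottle_tall, bottle_short, dropper_bottle's own z axis and vertical above 0.8 rad).
It fails at once if the strip canister or the sample cup is shifted by more than 30 mm or knocked over ((distance of strip_canister from where it was at the start of the episode above 0.03 m or angle between strip_canister's own z axis and vertical above 0.5 rad) or (distance of sample_cup from where it was at the start of the episode above 0.03 m or angle between sample_cup's own z axis and vertical above 0.5 rad)).
It also fails if it takes over 112 s, if anything falls off the work surface, if the arm or the gripper's body presses on something with over 40 N, if the wrist force passes 120 N, or if a joint passes its speed limit or range.

## Working session

There is one attempt and no reset: what is moved stays moved. The work goes in short steps, Python scripts to look and compute and a shell command to move; the robot and the scene stay as the last step left them, time stands still between calls to the robot, and variables do not carry over. Pictures are saved under pics/ and viewed, at most 14 in all, crops included, and the job is handed in when it is done.

```bash
mkdir -p pics
cat > h.py <<'E'
from plant import env,cams,job,nets
import numpy as np,cv2
def world(p):
    d=p["depth"];K=p["K"];T=np.linalg.inv(p["extrinsics"])
    v,u=np.mgrid[:d.shape[0],:d.shape[1]]
    c=np.stack([(u-K[0,2])/K[0,0]*d,(v-K[1,2])/K[1,1]*d,d],-1)
    w=c@T[:3,:3].T+T[:3,3]; w[d==0]=np.nan
    return w
E
python3 - <<'E'
from h import *
for n in["scene","top"]:
    p=cams.get_image(n);cv2.imwrite(f"pics/{n}0.png",p["frame"]);w=world(p)
    T=np.linalg.inv(p["extrinsics"]);print(n,T[:3,3].round(2),T[:3,2].round(2))
    for l in["bottle_brown","bottle_tall","bottle_short","dropper_bottle","well_xl","well_l","well_m","well_s","strip_canister","sample_cup"]:
        for r in nets.trace(p,l)[:3]:
            q=w[r["mask"]];q=q[~np.isnan(q[:,0])]
            if len(q)==0: continue
            z=np.percentile(q[:,2],97); t=q[q[:,2]>z-.012]
            c=p["frame"][r["mask"]].mean(0).astype(int)
            print(l,round(r["score"],2),np.round(r["position"]).astype(int),"top",((np.percentile(t,3,0)+np.percentile(t,97,0))/2).round(3),"ext",np.ptp(q,axis=0).round(3),"z",z.round(3),"med",np.median(q,0).round(3),c)
s=env.observe();print(s["ee_pos"],s["tcp_rot"],s["gripper_width"],env.grip_depth)
E
```

```text
scene [-0.04 -1.16  0.59] [ 0.43  0.81 -0.39]
bottle_brown 0.63 [217 213] top [ 0.409 -0.086  0.063] ext [0.222 0.525 0.306] z 0.059 med [ 0.415 -0.071  0.03 ] [30 48 78]
bottle_tall 0.94 [247 218] top [ 0.355 -0.373  0.197] ext [0.234 0.429 0.304] z 0.102 med [ 0.443 -0.182  0.053] [133 138 140]
bottle_tall 0.61 [277 168] top [0.701 0.1   0.107] ext [0.103 0.159 0.11 ] z 0.111 med [0.693 0.09  0.061] [ 35  90 158]
bottle_short 0.65 [269 246] top [ 0.453 -0.294  0.081] ext [0.1   0.142 0.09 ] z 0.085 med [ 0.447 -0.303  0.044] [118 121 142]
bottle_short 0.52 [288 270] top [ 0.441 -0.4    0.066] ext [0.054 0.055 0.076] z 0.068 med [ 0.438 -0.405  0.029] [35 46 64]
dropper_bottle 0.65 [287 270] top [ 0.442 -0.399  0.07 ] ext [0.082 0.106 0.081] z 0.073 med [ 0.438 -0.404  0.029] [42 53 70]
dropper_bottle 0.56 [271 281] top [ 0.382 -0.442  0.071] ext [0.086 0.128 0.082] z 0.074 med [ 0.381 -0.446  0.027] [ 58 141 161]
well_xl 0.5 [207 182] top [ 0.198 -0.538  0.325] ext [0.312 0.768 0.327] z 0.32 med [0.474 0.188 0.025] [150 153 159]
well_xl 0.41 [248 221] top [ 0.45  -0.176  0.095] ext
[... 2451 characters left out ...]
[0.536 0.139 0.027] ext [0.099 0.104 0.034] z 0.031 med [0.536 0.141 0.026] [117 119 124]
well_s 0.8 [131 217] top [0.472 0.248 0.027] ext [0.098 0.1   0.032] z 0.031 med [0.472 0.251 0.026] [136 138 144]
well_s 0.66 [138 187] top [0.557 0.224 0.026] ext [0.105 0.106 0.033] z 0.031 med [0.558 0.228 0.024] [102 105 109]
strip_canister 0.58 [373 180] top [ 0.576 -0.403  0.128] ext [0.066 0.089 0.139] z 0.132 med [ 0.574 -0.393  0.126] [53 56 59]
sample_cup 0.91 [330 189] top [ 0.561 -0.281  0.067] ext [0.064 0.073 0.077] z 0.071 med [ 0.561 -0.279  0.067] [ 43  48 128]
[ 0.21000863 -0.50832339  0.20547014] [1.56680925e-05 9.80877284e-01 1.94627217e-01 3.32530290e-07] 0.09390269331333354 0.0188
```

Run:
```python
from h import *
p=cams.get_image("top");w=world(p)
C={"A":(.448,.164),"B":(.536,.140),"C":(.472,.249),"D":(.557,.226)}
for k,c in C.items():
    m=(np.hypot(w[...,0]-c[0],w[...,1]-c[1])<.043)&(w[...,2]<.016)
    m=cv2.morphologyEx(m.astype(np.uint8),cv2.MORPH_OPEN,np.ones((3,3)))>0
    q=w[m];lo,hi=np.percentile(q,1,0),np.percentile(q,99,0)
    print(k,((lo+hi)/2).round(4),(hi-lo).round(3),q.mean(0).round(4),2*np.sqrt(m.sum()/np.pi)*1.17/p["K"][0,0])
for k,c,z0 in[("brown",(.442,-.058),.088),("tall",(.453,-.164),.1),("short",(.455,-.289),.075),("drop",(.441,-.396),.065),("yel",(.385,-.439),.065),("can",(.576,-.403),.12),("cup",(.561,-.281),.06)]:
    m=(np.hypot(w[...,0]-c[0],w[...,1]-c[1])<.04)&(w[...,2]>z0)
    q=w[m];lo,hi=np.percentile(q,2,0),np.percentile(q,98,0)
    print(k,((lo+hi)/2).round(4),(hi-lo).round(3),q.mean(0).round(4),len(q))
f=cv2.resize(p["frame"][110:300,100:420],None,fx=2.5,fy=2.5);cv2.imwrite("pics/topc.png",f)
```

```text
A [0.4485 0.1658 0.0085] [0.069 0.065 0.011] [0.4488 0.1658 0.0086] 0.0715513348051386
B [0.5364 0.1431 0.009 ] [0.051 0.05  0.011] [0.5361 0.1428 0.0086] 0.053997503649647935
C [0.4731 0.253  0.0088] [0.039 0.034 0.012] [0.4724 0.2531 0.0085] 0.039746198356891596
D [0.5589 0.2294 0.0093] [0.059 0.057 0.01 ] [0.5589 0.2294 0.0085] 0.06182741966627581
brown [ 0.4418 -0.0579  0.0978] [0.035 0.036 0.009] [ 0.4416 -0.0586  0.0978] 194
tall [ 0.4522 -0.165   0.1119] [0.032 0.033 0.007] [ 0.4525 -0.1647  0.1119] 156
short [ 0.4547 -0.2908  0.0844] [0.028 0.028 0.01 ] [ 0.4548 -0.2905  0.0846] 115
drop [ 0.4411 -0.3964  0.0734] [0.008 0.01  0.015] [ 0.4417 -0.3955  0.075 ] 16
yel [ 0.3852 -0.4402  0.0732] [0.008 0.009 0.015] [ 0.3849 -0.4396  0.0738] 18
can [ 0.5775 -0.4025  0.128 ] [0.043 0.044 0.01 ] [ 0.5769 -0.4022  0.1288] 300
cup [ 0.5603 -0.2802  0.0671] [0.051 0.051 0.01 ] [ 0.5608 -0.2801  0.0671] 370
```

View pics/scene0.png

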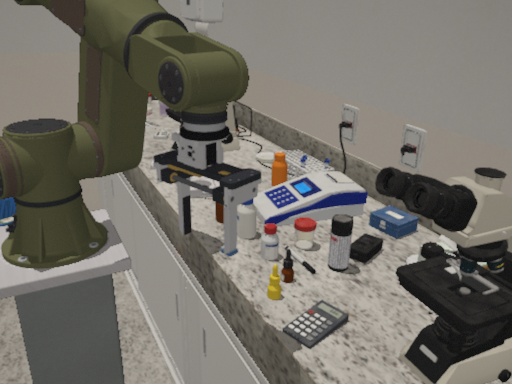

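View pics/topc.png

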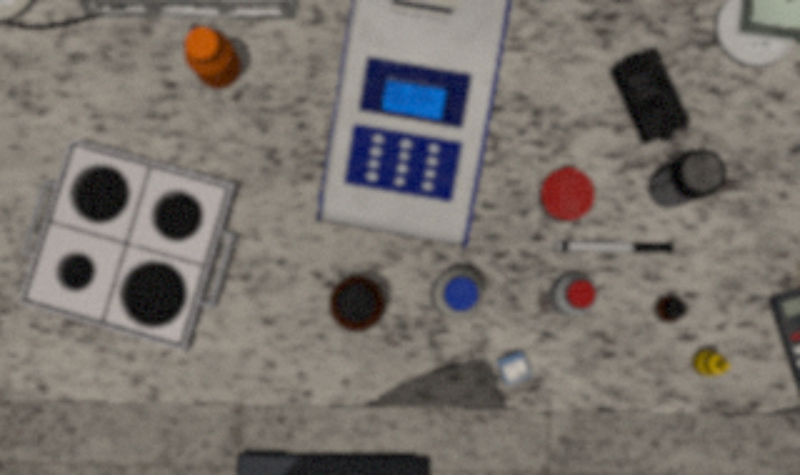

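Scene: the yellow dropper (crop 710,362) and orange bottle (212,55) are look-alikes. The brown dropper (670,307), short red-capped (580,293), tall blue-capped (460,293) and brown (357,302) bottles stand in a row. In the carrier, xl is at lower right, l upper left, m upper right and s lower left.

```bash
cat >> h.py <<'E'
from scipy.spatial.transform import Rotation as R
W={"xl":(.4495,.166),"l":(.5587,.2295),"m":(.536,.1433),"s":(.4725,.2525)}
def delta(*targets):
    s=env.observe();q=s["tcp_rot"];r=R.from_quat([q[1],q[2],q[3],q[0]])
    print("at",s["ee_pos"].round(4),"w",round(s["gripper_width"],4),"t",s["time"])
    for t in targets: print(t,(100*r.inv().apply(np.array(t)-s["ee_pos"])).round(2))
E
python3 - <<'E'
from h import *
p=cams.get_image("top");w=world(p)
for x in(.48,.5,.52,.54,.56):
    m=(abs(w[...,0]-x)<.01)&(w[...,1]<.08)&(w[...,1]>-.24)&(w[...,2]>.02)
    if m.sum(): print(x,np.nanmax(w[m][:,2]).round(3),np.percentile(w[m][:,1],[2,98]).round(3))
delta((.4522,-.165,.206),(.4522,-.165,.036))
E
```

```text
0.48 0.091 [-0.18  -0.058]
0.5 0.038 [-0.176  0.032]
0.52 0.05 [-0.177 -0.04 ]
0.54 0.054 [-0.178 -0.017]
0.56 0.061 [-0.181 -0.019]
at [ 0.21   -0.5083  0.2055] w 0.0941 t 1.2
(0.4522, -0.165, 0.206) [ 35.49 -22.48  -0.06]
(0.4522, -0.165, 0.036) [ 35.49 -22.48  16.94]
```

```bash
python3 -m jog '5 -3 0 0 0 0; 10 -6 0 0 0 0; 15 -9 0 0 0 0; 20 -12.5 0 0 0 0; 25 -16 0 0 0 0; 30 -19 0 0 0 0; 34 -21.5 0 0 0 0; 35.5 -22.5 0 0 0 0; 35.5 -22.5 0 0 0 0; 35.5 -22.5 0 0 0 0; 35.5 -22.5 0 0 0 0' 1; python3 -c "
from h import *
delta((.4522,-.165,.036))"
```

```text
time: 2.58
ee_pos: [0.4517, -0.1658, 0.2055]
tcp_rot: [0.0, 0.981, 0.194, 0.0]
wrist_force: [0.2, -0.2, 0.1]
gripper_width: 0.094
grasp_force: 0.0
at [ 0.4517 -0.1658  0.2055] w 0.094 t 2.575
(0.4522, -0.165, 0.036) [ 0.08 -0.06 16.95]
```

Over the tall bottle; go down and grip.

```bash
python3 -m jog '0 0 3 0 0 0; 0 0 6 0 0 0; 0 0 9 0 0 0; 0 0 12 0 0 0; 0 0 14 0 0 0; 0 0 16 0 0 0; 0 0 17 0 0 0; 0 0 17 0 0 0; 0 0 17 0 0 0' 1 && python3 -m jog '0 0 0 0 0 0; 0 0 0 0 0 0; 0 0 0 0 0 0; 0 0 0 0 0 0; 0 0 0 0 0 0; 0 0 0 0 0 0; 0 0 0 0 0 0; 0 0 0 0 0 0' 0
```

```text
time: 3.7
ee_pos: [0.4525, -0.1651, 0.0362]
tcp_rot: [0.0, 0.981, 0.195, 0.0]
wrist_force: [0.5, -0.4, 0.3]
gripper_width: 0.0938
grasp_force: 0.0
time: 4.7
ee_pos: [0.4522, -0.1648, 0.0355]
tcp_rot: [0.0, 0.981, 0.195, 0.0]
wrist_force: [-0.9, 0.1, 0.9]
gripper_width: 0.0508
grasp_force: 30.0
```

```bash
python3 -m jog '0 0 -1 0 0 0; 0 0 -3 0 0 0; 0 0 -6 0 0 0; 0 0 -9 0 0 0; 0 0 -12 0 0 0; 0 0 -13 0 0 0; 0 0 -14 0 0 0; 0 0 -14 0 0 0; 0 0 -14 0 0 0'; python3 -c "
from h import *
p=cams.get_image('scene');cv2.imwrite('pics/a.png',p['frame'][50:330,120:420])
delta((*W['l'],.18),(*W['l'],.044))"
```

```text
time: 5.82
ee_pos: [0.4519, -0.1647, 0.1746]
tcp_rot: [-0.0, 0.981, 0.195, -0.001]
wrist_force: [-0.0, 0.0, -1.3]
gripper_width: 0.0512
grasp_force: 30.0
at [ 0.4519 -0.1647  0.1746] w 0.0511 t 5.875
(0.5587, 0.2295, 0.18) [ 24.92 -32.35  -0.53]
(0.5587, 0.2295, 0.044) [ 24.94 -32.34  13.07]
```

View pics/a.png

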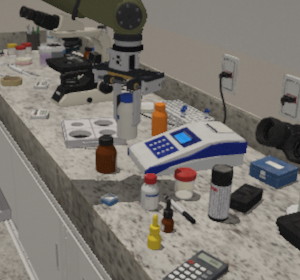

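The tall bottle hangs upright in the fingers (crop 127,115). Carrying it to well_l.

```bash
python3 -m jog '1 -1.3 0 0 0 0; 3 -4 0 0 0 0; 6 -8 0 0 0 0; 9 -12 0 0 0 0; 12 -16 0 0 0 0; 15 -20 0 0 0 0; 18 -24 0 0 0 0; 21 -28 0 0 0 0; 23.5 -31 0 0 0 0; 24.9 -32.3 0 0 0 0; 24.9 -32.3 0 0 0 0; 24.9 -32.3 0 0 0 0' && python3 -m jog '0 0 2 0 0 0; 0 0 4 0 0 0; 0 0 6 0 0 0; 0 0 8 0 0 0; 0 0 9 0 0 0; 0 0 10 0 0 0; 0 0 10 0 0 0; 0 0 10 0 0 0'; python3 -c "
from h import *
p=cams.get_image('top');cv2.imwrite('pics/b.png',cv2.resize(p['frame'][150:260,90:240],None,fx=4,fy=4))
delta((*W['l'],.0435))"
```

```text
time: 7.38
ee_pos: [0.5585, 0.2286, 0.1751]
tcp_rot: [0.0, 0.981, 0.195, -0.0]
wrist_force: [-0.0, -0.5, -1.6]
gripper_width: 0.0507
grasp_force: 30.0
time: 8.38
ee_pos: [0.5593, 0.2289, 0.0761]
tcp_rot: [-0.0, 0.981, 0.195, 0.0]
wrist_force: [0.3, 0.6, -1.4]
gripper_width: 0.051
grasp_force: 30.0
at [0.5593 0.2289 0.0761] w 0.0511 t 8.425
(0.5587, 0.2295, 0.0435) [-0.03 -0.08  3.26]
```

View pics/b.png

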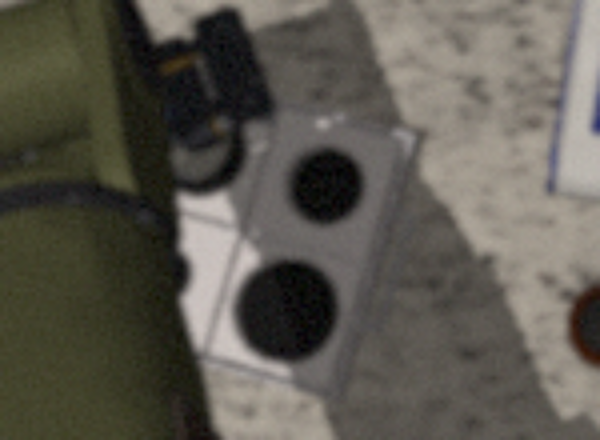

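The arm hides well_l from above, while well_m and well_xl show free. I'll lower by feel.

```bash
python3 -m jog '0 0 0.7 0 0 0; 0 0 1.4 0 0 0; 0 0 2.1 0 0 0; 0 0 2.6 0 0 0; 0 0 2.9 0 0 0; 0 0 3.1 0 0 0; 0 0 3.2 0 0 0; 0 0 3.2 0 0 0; 0 0 3.2 0 0 0'
```

```text
time: 9.55
ee_pos: [0.559, 0.2288, 0.0436]
tcp_rot: [-0.0, 0.981, 0.195, 0.0]
wrist_force: [-0.4, -0.3, -1.2]
gripper_width: 0.051
grasp_force: 30.0
```

```bash
python3 -m jog '0 0 0.1 0 0 0; 0 0 0.1 0 0 0; 0 0 0.1 0 0 0' && python3 -m jog '0 0 0 0 0 0; 0 0 0 0 0 0; 0 0 0 0 0 0; 0 0 0 0 0 0' 0.72 && python3 -m jog '0 0 -1 0 0 0; 0 0 -3 0 0 0; 0 0 -6 0 0 0; 0 0 -9 0 0 0; 0 0 -12 0 0 0; 0 0 -15 0 0 0; 0 0 -16 0 0 0; 0 0 -16 0 0 0' 0.72; python3 -c "
from h import *
delta((.4548,-.2906,.2),(.4548,-.2906,.025))"
```

```text
time: 9.93
ee_pos: [0.5592, 0.2289, 0.0434]
tcp_rot: [-0.0, 0.981, 0.195, 0.0]
wrist_force: [-3.2, -1.8, 8.0]
gripper_width: 0.0507
grasp_force: 30.0
time: 10.42
ee_pos: [0.559, 0.2288, 0.0424]
tcp_rot: [-0.0, 0.981, 0.195, -0.0]
wrist_force: [-0.3, 1.4, 0.5]
gripper_width: 0.0674
grasp_force: 0.0
time: 11.42
ee_pos: [0.559, 0.2288, 0.2026]
tcp_rot: [-0.0, 0.981, 0.195, 0.0]
wrist_force: [0.3, -1.0, -0.3]
gripper_width: 0.0677
grasp_force: 0.0
at [0.559  0.2288 0.2026] w 0.0677 t 11.425
(0.4548, -0.2906, 0.2) [-29.46  44.03   0.24]
(0.4548, -0.2906, 0.025) [-29.47  44.03  17.74]
```

```bash
python3 -m jog '-3 4.4 0 0 0 0; -6 9 0 0 0 0; -9 13.4 0 0 0 0; -12 18 0 0 0 0; -15 22.4 0 0 0 0; -18 27 0 0 0 0; -21 31.4 0 0 0 0; -24 36 0 0 0 0; -27 40.5 0 0 0 0; -29.5 44 0 0 0 0; -29.5 44 0 0 0 0; -29.5 44 0 0 0 0' 0.85; python3 -c "
from h import *
p=cams.get_image('top');cv2.imwrite('pics/c.png',cv2.resize(p['frame'][150:260,90:240],None,fx=4,fy=4));w=world(p)
c=W['l'];m=(np.hypot(w[...,0]-c[0],w[...,1]-c[1])<.04)&(w[...,2]>.105);q=w[m];lo,hi=np.percentile(q,2,0),np.percentile(q,98,0);print((lo+hi)/2,hi-lo,q.mean(0))
delta((.4548,-.2906,.2),(.4548,-.2906,.025))"
```

```text
time: 12.92
ee_pos: [0.4541, -0.2899, 0.2014]
tcp_rot: [-0.001, 0.981, 0.195, -0.001]
wrist_force: [0.1, -0.0, 0.9]
gripper_width: 0.0797
grasp_force: 0.0
[0.55926572 0.22814314 0.11552404] [0.03256113 0.0316597  0.01630561] [0.55897089 0.22683398 0.11907547]
at [ 0.4544 -0.2896  0.2018] w 0.08 t 12.975
(0.4548, -0.2906, 0.2) [0.   0.1  0.18]
(0.4548, -0.2906, 0.025) [1.000e-02 1.200e-01 1.768e+01]
```

View pics/c.png

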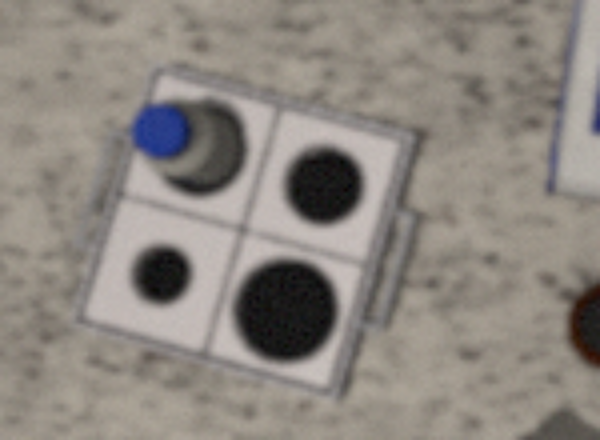

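The tall bottle stands in well_l (cap at crop 160,130), top at z 0.119 as expected. Now the short one.

```bash
python3 -m jog '0 0 3 0 0 0; 0 0 6 0 0 0; 0 0 9 0 0 0; 0 0 12 0 0 0; 0 0 14.5 0 0 0; 0 0.1 16.5 0 0 0; 0 0.1 17.7 0 0 0; 0 0.1 17.7 0 0 0; 0 0.1 17.7 0 0 0' 0.85 && python3 -m jog '0 0 0 0 0 0; 0 0 0 0 0 0; 0 0 0 0 0 0; 0 0 0 0 0 0; 0 0 0 0 0 0; 0 0 0 0 0 0; 0 0 0 0 0 0' 0 && python3 -m jog '0 0 -1 0 0 0; 0 0 -3 0 0 0; 0 0 -6 0 0 0; 0 0 -9 0 0 0; 0 0 -12 0 0 0; 0 0 -14 0 0 0; 0 0 -15 0 0 0; 0 0 -15 0 0 0; 0 0 -15 0 0 0'; python3 -c "
from h import *
p=cams.get_image('scene');cv2.imwrite('pics/d.png',p['frame'][50:330,120:420])
delta((*W['m'],.17),(*W['m'],.033))"
```

```text
time: 14.1
ee_pos: [0.4552, -0.2914, 0.0262]
tcp_rot: [0.0, 0.981, 0.195, 0.0]
wrist_force: [-0.6, -0.1, 0.5]
gripper_width: 0.0799
grasp_force: 0.0
time: 14.98
ee_pos: [0.4547, -0.2914, 0.0255]
tcp_rot: [-0.0, 0.981, 0.195, -0.0]
wrist_force: [-0.4, 1.1, 2.9]
gripper_width: 0.0421
grasp_force: 30.0
time: 16.1
ee_pos: [0.4544, -0.2912, 0.1746]
tcp_rot: [-0.0, 0.981, 0.195, -0.0]
wrist_force: [-0.3, -0.2, -1.4]
gripper_width: 0.042
grasp_force: 30.0
at [ 0.4545 -0.2912  0.1745] w 0.0421 t 16.15
(0.536, 0.1433, 0.17) [ 24.13 -37.05   0.48]
(0.536, 0.1433, 0.033) [ 24.14 -37.03  14.18]
```

View pics/d.png

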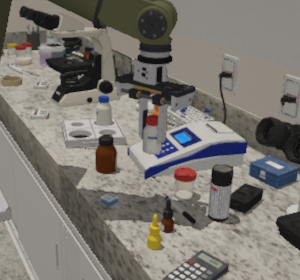

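The short bottle hangs upright (crop 152,135). To well_m.

```bash
python3 -m jog '1 -1.5 0 0 0 0; 3.2 -5 0 0 0 0; 6 -9.2 0 0 0 0; 9 -13.8 0 0 0 0; 12 -18.4 0 0 0 0; 15 -23 0 0 0 0; 18 -27.6 0 0 0 0; 21 -32.2 0 0 0 0; 23 -35.5 0 0 0 0; 24.1 -37 0 0 0 0; 24.1 -37 0 0 0 0; 24.1 -37 0 0 0 0' && python3 -m jog '0 0 2 0 0 0; 0 0 4 0 0 0; 0 0 6 0 0 0; 0 0 8 0 0 0; 0 0 9.5 0 0 0; 0 0 10.5 0 0 0; 0 0 10.5 0 0 0; 0 0 10.5 0 0 0'; python3 -c "
from h import *
delta((*W['m'],.0335))"
```

```text
time: 17.65
ee_pos: [0.536, 0.1416, 0.1753]
tcp_rot: [0.0, 0.981, 0.194, -0.0]
wrist_force: [-0.7, -0.2, -0.3]
gripper_width: 0.042
grasp_force: 30.0
time: 18.65
ee_pos: [0.5366, 0.1426, 0.0711]
tcp_rot: [0.0, 0.981, 0.195, 0.001]
wrist_force: [0.3, 0.4, -0.7]
gripper_width: 0.0418
grasp_force: 30.0
at [0.5366 0.1426 0.0711] w 0.0418 t 18.65
(0.536, 0.1433, 0.0335) [-0.03 -0.09  3.76]
```

```bash
python3 -m jog '0 -0.1 0.8 0 0 0; 0 -0.1 1.6 0 0 0; 0 -0.1 2.4 0 0 0; 0 -0.1 3 0 0 0; 0 -0.1 3.4 0 0 0; 0 -0.1 3.6 0 0 0; 0 -0.1 3.7 0 0 0; 0 -0.1 3.7 0 0 0; 0 -0.1 3.75 0 0 0; 0 -0.1 3.75 0 0 0'
```

```text
time: 19.9
ee_pos: [0.536, 0.1435, 0.0335]
tcp_rot: [-0.0, 0.981, 0.195, 0.0]
wrist_force: [-1.9, -0.3, 5.6]
gripper_width: 0.0418
grasp_force: 30.0
```

Touching the floor. Release, rise, and go to the brown bottle.

```bash
python3 -m jog '0 0 0 0 0 0; 0 0 0 0 0 0; 0 0 0 0 0 0; 0 0 0 0 0 0' 0.62 && python3 -m jog '0 0 -1 0 0 0; 0 0 -3 0 0 0; 0 0 -6 0 0 0; 0 0 -9 0 0 0; 0 0 -12 0 0 0; 0 0 -15 0 0 0; 0 0 -17 0 0 0; 0 0 -17 0 0 0' 0.62; python3 -c "
from h import *
delta((.4418,-.0583,.2),(.4418,-.0583,.025))"
```

```text
time: 20.4
ee_pos: [0.5358, 0.1435, 0.0329]
tcp_rot: [-0.0, 0.981, 0.195, -0.0]
wrist_force: [0.1, -0.2, 0.9]
gripper_width: 0.0584
grasp_force: 0.0
time: 21.4
ee_pos: [0.5363, 0.1436, 0.2047]
tcp_rot: [-0.0, 0.981, 0.195, 0.002]
wrist_force: [0.7, -0.1, -0.8]
gripper_width: 0.0583
grasp_force: 0.0
at [0.5363 0.1436 0.2047] w 0.0583 t 21.4
(0.4418, -0.0583, 0.2) [-16.45  15.05   0.43]
(0.4418, -0.0583, 0.025) [-16.5   15.04  17.93]
```

```bash
python3 -m jog '-4 3.6 0 0 0 0; -8 7.2 0 0 0 0; -12 11 0 0 0 0; -15 13.7 0 0 0 0; -16.5 15 0 0 0 0; -16.5 15 0 0 0 0; -16.5 15 0 0 0 0' 1; python3 -c "
from h import *
p=cams.get_image('top');w=world(p)
c=W['m'];m=(np.hypot(w[...,0]-c[0],w[...,1]-c[1])<.03)&(w[...,2]>.08);q=w[m];print(len(q))
if len(q): lo,hi=np.percentile(q,2,0),np.percentile(q,98,0);print((lo+hi)/2,hi-lo,q.mean(0))
delta((.4418,-.0583,.025))"
```

```text
time: 22.28
ee_pos: [0.4407, -0.0576, 0.2026]
tcp_rot: [-0.0, 0.981, 0.195, -0.0]
wrist_force: [-0.0, 0.5, -0.3]
gripper_width: 0.0937
grasp_force: 0.0
118
[0.53649989 0.14153363 0.08832871] [0.02617764 0.0283612  0.01493657] [0.53600443 0.14074745 0.09157588]
at [ 0.4408 -0.0575  0.2026] w 0.0938 t 22.325
(0.4418, -0.0583, 0.025) [ 0.07  0.12 17.76]
```

Short bottle is in well_m at the right height. Gripping the brown.

```bash
python3 -m jog '0 0 3 0 0 0; 0 0 6 0 0 0; 0.1 0.1 9 0 0 0; 0.1 0.1 12 0 0 0; 0.1 0.1 14.5 0 0 0; 0.1 0.1 16.5 0 0 0; 0.1 0.1 17.7 0 0 0; 0.1 0.1 17.7 0 0 0; 0.1 0.1 17.7 0 0 0' 1 && python3 -m jog '0 0 0 0 0 0; 0 0 0 0 0 0; 0 0 0 0 0 0; 0 0 0 0 0 0; 0 0 0 0 0 0; 0 0 0 0 0 0; 0 0 0 0 0 0' 0 && python3 -m jog '0 0 -1 0 0 0; 0 0 -3 0 0 0; 0 0 -6 0 0 0; 0 0 -9 0 0 0; 0 0 -12 0 0 0; 0 0 -13 0 0 0; 0 0 -13 0 0 0; 0 0 -13 0 0 0'; python3 -c "
from h import *
delta((*W['xl'],.16),(*W['xl'],.033))"
```

```text
time: 23.45
ee_pos: [0.4423, -0.0586, 0.0265]
tcp_rot: [0.0, 0.981, 0.195, 0.0]
wrist_force: [0.1, -0.1, 0.2]
gripper_width: 0.0941
grasp_force: 0.0
time: 24.32
ee_pos: [0.4419, -0.0587, 0.026]
tcp_rot: [-0.0, 0.981, 0.195, 0.0]
wrist_force: [-1.4, 0.9, 3.8]
gripper_width: 0.0582
grasp_force: 30.0
time: 25.32
ee_pos: [0.4414, -0.0586, 0.1548]
tcp_rot: [-0.0, 0.981, 0.195, -0.001]
wrist_force: [-0.9, -0.0, -1.5]
gripper_width: 0.0584
grasp_force: 29.9
at [ 0.4414 -0.0586  0.1548] w 0.0584 t 25.325
(0.4495, 0.166, 0.16) [  9.32 -20.45  -0.51]
(0.4495, 0.166, 0.033) [  9.34 -20.44  12.19]
```

```bash
python3 -m jog '0.5 -1 0 0 0 0; 2 -4.4 0 0 0 0; 4 -8.8 0 0 0 0; 6 -13.2 0 0 0 0; 8 -17.5 0 0 0 0; 9.3 -20.4 0 0 0 0; 9.3 -20.4 0 0 0 0; 9.3 -20.4 0 0 0 0' && python3 -m jog '0 0 2 0 0 0; 0 0 4 0 0 0; 0 0 6 0 0 0; 0 0 7.5 0 0 0; 0 0 8.5 0 0 0; 0 0 8.5 0 0 0; 0 0 8.5 0 0 0'; python3 -c "
from h import *
delta((*W['xl'],.034))"
```

```text
time: 26.32
ee_pos: [0.4496, 0.1652, 0.1555]
tcp_rot: [0.0, 0.981, 0.195, -0.0]
wrist_force: [-0.8, -0.6, -2.4]
gripper_width: 0.0581
grasp_force: 29.9
time: 27.2
ee_pos: [0.4503, 0.1654, 0.0715]
tcp_rot: [-0.0, 0.981, 0.195, 0.0]
wrist_force: [-0.1, 0.6, -0.6]
gripper_width: 0.0582
grasp_force: 29.9
at [0.4503 0.1654 0.0715] w 0.0582 t 27.2
(0.4495, 0.166, 0.034) [-0.05 -0.08  3.75]
```

```bash
python3 -m jog '0 -0.1 0.8 0 0 0; 0 -0.1 1.6 0 0 0; 0 -0.1 2.4 0 0 0; 0 -0.1 3 0 0 0; 0 -0.1 3.4 0 0 0; 0 -0.1 3.6 0 0 0; 0 -0.1 3.7 0 0 0; 0 -0.1 3.75 0 0 0; 0 -0.1 3.75 0 0 0; 0 -0.1 3.75 0 0 0'
```

```text
time: 28.45
ee_pos: [0.4497, 0.1663, 0.0341]
tcp_rot: [-0.0, 0.981, 0.195, 0.0]
wrist_force: [-3.9, -1.0, 5.3]
gripper_width: 0.0582
grasp_force: 30.0
```

```bash
python3 -m jog '0 0 0 0 0 0; 0 0 0 0 0 0; 0 0 0 0 0 0; 0 0 0 0 0 0' 0.78 && python3 -m jog '0 0 -1 0 0 0; 0 0 -3 0 0 0; 0 0 -6 0 0 0; 0 0 -9 0 0 0; 0 0 -12 0 0 0; 0 0 -15 0 0 0; 0 0 -17 0 0 0; 0 0 -17 0 0 0' 0.78; python3 -c "
from h import *
delta((.4414,-.396,.2),(.4414,-.396,.031))"
```

```text
time: 28.95
ee_pos: [0.4496, 0.1663, 0.0334]
tcp_rot: [-0.0, 0.981, 0.195, 0.0]
wrist_force: [-0.3, 0.1, -1.2]
gripper_width: 0.0735
grasp_force: 0.0
time: 29.95
ee_pos: [0.45, 0.1664, 0.205]
tcp_rot: [-0.0, 0.981, 0.195, 0.002]
wrist_force: [-0.5, -0.4, -0.7]
gripper_width: 0.0733
grasp_force: 0.0
at [0.45   0.1664 0.205 ] w 0.0733 t 29.95
(0.4414, -0.396, 0.2) [-22.28  51.65   0.45]
(0.4414, -0.396, 0.031) [-22.33  51.64  17.35]
```

```bash
python3 -m jog '-2.2 5.2 0 0 0 0; -4.5 10.4 0 0 0 0; -6.7 15.6 0 0 0 0; -9 20.8 0 0 0 0; -11.2 26 0 0 0 0; -13.4 31.2 0 0 0 0; -15.6 36.4 0 0 0 0; -18 41.6 0 0 0 0; -20.2 46.8 0 0 0 0; -21.6 50 0 0 0 0; -22.3 51.6 0 0 0 0; -22.3 51.6 0 0 0 0' 0.7; python3 -c "
from h import *
p=cams.get_image('top');w=world(p)
for n,z in(('xl',.095),('m',.08),('l',.108)):
  c=W[n];m=(np.hypot(w[...,0]-c[0],w[...,1]-c[1])<.03)&(w[...,2]>z);q=w[m];lo,hi=np.percentile(q,2,0),np.percentile(q,98,0);print(n,((lo+hi)/2).round(4),hi[2].round(3),np.array(c))
cv2.imwrite('pics/e.png',cv2.resize(cams.get_image('scene')['frame'][100:330,180:380],None,fx=2.5,fy=2.5))
delta((.4414,-.396,.031))"
```

```text
time: 31.45
ee_pos: [0.4403, -0.3957, 0.2027]
tcp_rot: [-0.001, 0.981, 0.194, -0.0]
wrist_force: [0.2, 0.5, 0.2]
gripper_width: 0.066
grasp_force: 0.0
xl [0.4496 0.165  0.1038] 0.11 [0.4495 0.166 ]
m [0.5365 0.1415 0.0892] 0.097 [0.536  0.1433]
l [0.5592 0.2283 0.1172] 0.124 [0.5587 0.2295]
at [ 0.4407 -0.3946  0.2033] w 0.066 t 31.55
(0.4414, -0.396, 0.031) [1.000e-02 1.600e-01 1.723e+01]
```

View pics/e.png

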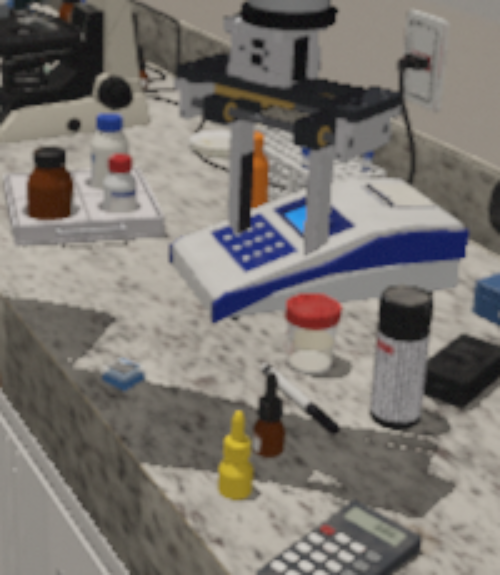

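The three bottles stand in their wells (left). The dropper (268,415) and the yellow look-alike (237,460) are clear of the finger lines.

```bash
python3 -m jog '0 0.1 3 0 0 0; 0 0.1 6 0 0 0; 0 0.1 9 0 0 0; 0 0.1 12 0 0 0; 0 0.1 14.5 0 0 0; 0 0.1 16.3 0 0 0; 0 0.1 17.1 0 0 0; 0 0.1 17.1 0 0 0; 0 0.1 17.1 0 0 0' 0.7 && python3 -m jog '0 0 0 0 0 0; 0 0 0 0 0 0; 0 0 0 0 0 0; 0 0 0 0 0 0; 0 0 0 0 0 0; 0 0 0 0 0 0; 0 0 0 0 0 0' 0 && python3 -m jog '0 0 -0.5 0 0 0; 0 0 -1.5 0 0 0; 0 0 -3 0 0 0; 0 0 -3 0 0 0; 0 0 -3 0 0 0'; python3 -c "
from h import *
p=cams.get_image('scene');cv2.imwrite('pics/f.png',cv2.resize(p['frame'][190:320,220:380],None,fx=3,fy=3))"
```

```text
time: 32.67
ee_pos: [0.4413, -0.397, 0.0334]
tcp_rot: [0.001, 0.981, 0.195, 0.0]
wrist_force: [-0.6, -0.0, -0.9]
gripper_width: 0.0661
grasp_force: 0.0
time: 33.55
ee_pos: [0.4409, -0.3967, 0.0324]
tcp_rot: [-0.0, 0.981, 0.195, -0.0]
wrist_force: [-0.6, -0.2, -0.4]
gripper_width: 0.0208
grasp_force: 30.0
time: 34.17
ee_pos: [0.4408, -0.3966, 0.0624]
tcp_rot: [0.0, 0.981, 0.195, 0.0]
wrist_force: [1.1, -0.4, -0.7]
gripper_width: 0.0208
grasp_force: 30.0
```

View pics/f.png

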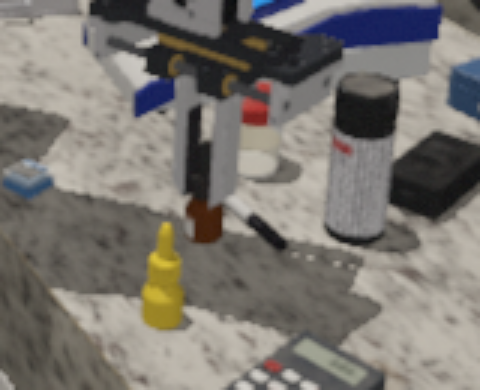

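The dropper is held upright (205,215). Lift on and carry.

```bash
python3 -m jog '0 0 -3 0 0 0; 0 0 -7 0 0 0; 0 0 -11 0 0 0; 0 0 -13 0 0 0; 0 0 -13 0 0 0; 0 0 -13 0 0 0'; python3 -c "
from h import *
delta((*W['s'],.19))"
```

```text
time: 34.98
ee_pos: [0.4405, -0.3964, 0.1909]
tcp_rot: [-0.001, 0.981, 0.195, -0.001]
wrist_force: [-0.1, 0.5, -0.1]
gripper_width: 0.0212
grasp_force: 30.0
at [ 0.4405 -0.3964  0.1909] w 0.0212 t 34.975
(0.4725, 0.2525, 0.19) [ 27.73 -58.75   0.18]
```

```bash
python3 -m jog '1 -2 0 0 0 0; 3 -6.4 0 0 0 0; 5.3 -11.2 0 0 0 0; 7.6 -16 0 0 0 0; 10 -21.2 0 0 0 0; 12.3 -26 0 0 0 0; 14.6 -31 0 0 0 0; 16 -34 0 0 0 0; 17 -36 0 0 0 0; 17 -36 0 0 0 0' && python3 -m jog '1 -2 0 0 0 0; 3 -6.4 0 0 0 0; 5.3 -11.2 0 0 0 0; 7.6 -16 0 0 0 0; 9.5 -20 0 0 0 0; 10.7 -22.7 0 0 0 0; 10.7 -22.7 0 0 0 0; 10.7 -22.7 0 0 0 0'; python3 -c "
from h import *
delta((*W['s'],.041))"
```

```text
time: 36.22
ee_pos: [0.4601, 0.0019, 0.1913]
tcp_rot: [-0.0, 0.981, 0.196, -0.001]
wrist_force: [-0.4, 0.6, -0.5]
gripper_width: 0.0212
grasp_force: 30.0
time: 37.22
ee_pos: [0.4729, 0.2504, 0.1919]
tcp_rot: [0.0, 0.981, 0.194, -0.0]
wrist_force: [0.4, -0.6, -0.2]
gripper_width: 0.0211
grasp_force: 30.0
at [0.4729 0.2504 0.1919] w 0.0211 t 37.225
(0.4725, 0.2525, 0.041) [ 0.06 -0.22 15.09]
```

```bash
python3 -m jog '0 -0.1 3 0 0 0; 0 -0.1 6 0 0 0; 0 -0.1 8.5 0 0 0; 0 -0.1 10.5 0 0 0; 0 -0.1 11.5 0 0 0; 0 -0.1 11.5 0 0 0; 0 -0.1 11.5 0 0 0; 0 -0.1 11.5 0 0 0'; python3 -c "
from h import *
delta((*W['s'],.041))"
```

```text
time: 38.22
ee_pos: [0.4727, 0.2526, 0.0781]
tcp_rot: [-0.0, 0.981, 0.195, 0.001]
wrist_force: [0.6, 0.2, -0.2]
gripper_width: 0.0215
grasp_force: 30.0
at [0.4727 0.2526 0.0781] w 0.0215 t 38.225
(0.4725, 0.2525, 0.041) [-0.02  0.    3.71]
```

```bash
python3 -m jog '0 0 0.8 0 0 0; 0 0 1.6 0 0 0; 0 0 2.4 0 0 0; 0 0 3 0 0 0; 0 0 3.4 0 0 0; 0 0 3.55 0 0 0; 0 0 3.65 0 0 0; 0 0 3.7 0 0 0; 0 0 3.7 0 0 0; 0 0 3.7 0 0 0'
```

```text
time: 39.48
ee_pos: [0.4724, 0.2525, 0.0406]
tcp_rot: [-0.0, 0.981, 0.195, 0.0]
wrist_force: [0.1, -1.0, -0.5]
gripper_width: 0.0211
grasp_force: 30.0
```

```bash
python3 -m jog '0 0 0.05 0 0 0; 0 0 0.1 0 0 0; 0 0 0.1 0 0 0; 0 0 0.1 0 0 0'
```

```text
time: 39.98
ee_pos: [0.4728, 0.2527, 0.0403]
tcp_rot: [-0.0, 0.981, 0.195, 0.001]
wrist_force: [-2.3, -1.0, 9.5]
gripper_width: 0.0212
grasp_force: 30.0
```

On the floor. Release, rise and move clear.

```bash
python3 -m jog '0 0 0 0 0 0; 0 0 0 0 0 0; 0 0 0 0 0 0; 0 0 0 0 0 0' 0.42 && python3 -m jog '0 0 -1 0 0 0; 0 0 -3 0 0 0; 0 0 -6 0 0 0; 0 0 -9 0 0 0; 0 0 -12 0 0 0; 0 0 -15 0 0 0; 0 0 -17 0 0 0; 0 0 -17 0 0 0' && python3 -m jog '-2.2 5.2 0 0 0 0; -4.5 10.4 0 0 0 0; -6.7 15.6 0 0 0 0; -9 20.8 0 0 0 0; -11.2 26 0 0 0 0; -13.4 31.2 0 0 0 0; -15.6 36.4 0 0 0 0; -16 38 0 0 0 0; -16 38 0 0 0 0; -16 38 0 0 0 0'; python3 -c "
from h import *
p=cams.get_image('top');w=world(p)
for n,c,z in(('xl',W['xl'],.095),('m',W['m'],.08),('l',W['l'],.108),('s',W['s'],.06),('can',(.5775,-.4025),.12),('cup',(.5603,-.2802),.06)):
  m=(np.hypot(w[...,0]-c[0],w[...,1]-c[1])<.035)&(w[...,2]>z);q=w[m];print(n,len(q),end=' ')
  if len(q): lo,hi=np.percentile(q,2,0),np.percentile(q,98,0);print(((lo+hi)/2).round(4),hi[2].round(3),np.array(c))
cv2.imwrite('pics/g.png',cv2.resize(cams.get_image('scene')['frame'][100:330,180:380],None,fx=2.5,fy=2.5))
cv2.imwrite('pics/g2.png',cv2.resize(p['frame'][150:260,90:240],None,fx=4,fy=4))"
```

```text
time: 40.48
ee_pos: [0.4723, 0.2525, 0.0394]
tcp_rot: [0.0, 0.981, 0.195, -0.0]
wrist_force: [0.8, 0.1, 0.7]
gripper_width: 0.0396
grasp_force: 0.0
time: 41.48
ee_pos: [0.4728, 0.2527, 0.2112]
tcp_rot: [-0.0, 0.981, 0.195, 0.002]
wrist_force: [0.5, -0.4, -0.7]
gripper_width: 0.0397
grasp_force: 0.0
time: 42.72
ee_pos: [0.4696, -0.1585, 0.2092]
tcp_rot: [-0.0, 0.981, 0.195, -0.0]
wrist_force: [0.4, 0.9, -0.1]
gripper_width: 0.0397
grasp_force: 0.0
xl 208 [0.4496 0.1648 0.1042] 0.11 [0.4495 0.166 ]
m 117 [0.5363 0.1419 0.0896] 0.097 [0.536  0.1433]
l 167 [0.5594 0.228  0.1168] 0.124 [0.5587 0.2295]
s 36 [0.4725 0.2475 0.0735] 0.087 [0.4725 0.2525]
can 302 [ 0.5773 -0.4027  0.1271] 0.132 [ 0.5775 -0.4025]
cup 243 [ 0.5643 -0.2809  0.0674] 0.071 [ 0.5603 -0.2802]
```

View pics/g.png

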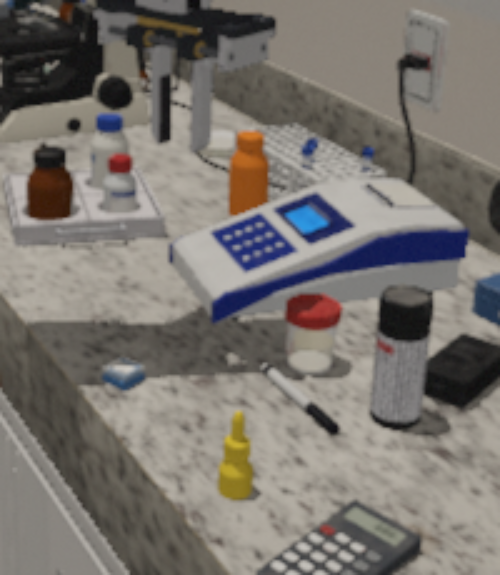

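View pics/g2.png

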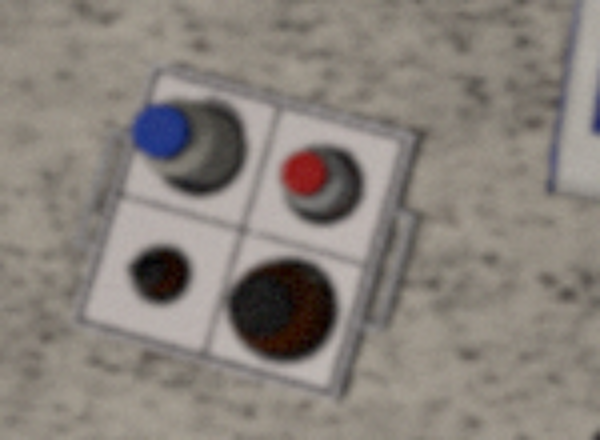

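All four bottles stand in their wells: tall upper left, short upper right, dropper lower left, brown lower right. The cup and canister stand unmoved and the robot is clear.

```bash
python3 -c "
from plant import job
print(job.hand_in())"
```

```text
the job is handed in; nothing more can be done
None
```

All four bottles stand upright in their matching wells, the canister and cup were left in place, and the job was handed in at about 43 s of the 112 s; it returned no verdict.

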